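# Set the ball-headed burnishing stake in the bench collet and lock it

## Robot

A 7-joint arm with a two-finger parallel gripper is mounted at the origin on the work surface; the furniture and walls round the work are solid. World frame = base frame: x ahead of the robot, y to its left, z up, the work surface at z = 0. Lengths are in m, angles in rad, forces in N, time in s.
With the tool pointing down it reaches from about 0.425 to 1.025 m from the base axis. Payload 9.4 kg.
Tool frame: the origin (TCP) lies where the fingers leave the gripper's body, on its centre line; the fingertips stand 84 mm ahead of it and the grasp point (between the pads) lies 65 mm ahead of it; z points along the fingers, y is the line along which they close (so a half turn about z gives the same grasp; the last joint's range is limited). The gripper opens to 93 mm and grips with 3 to 60 N. Pads are 15 mm wide; open, the fingers measure 128 mm over their backs; the gripper's body (75 mm by 188 mm) begins 65 mm behind the grasp point.
Start: joints at [-1.26, 0.599, -0.003, 1.599, 0.002, 0.943, -0.08], TCP at [0.274, 0.671, 0.303] pointing down, gripper open.
Joint ranges: [-2.57, 2.57], [-0.35, 1.97], [-1.29, 1.29], [0.11, 2.56], [-1.05, 4.19], [0.11, 1.86], [-2.63, 2.63]. Speed limits (rad/s): [2.22, 2.22, 3.01, 3.01, 3.14, 3.14, 3.14].

## Interface

Orientations are given as a unit quaternion [w, x, y, z].
In Python, from cell import manip, cams, status gives the robot as it stands (manip), with the cameras (cams) and the readings (status). Calls block until the motion is done:
- manip.reach(position, orientation): joint-space move of the TCP to a pose.
- manip.movel(position, attitude=None, max_speed=0.15, f_stop=None): straight line of the TCP; attitude=None keeps the orientation; max_speed is the mean speed in m/s. With f_stop (N) it stops when the force on the tool has changed by that much, and returns True; else False.
- manip.move_j(angles): joint-space move.
- manip.move_gripper(opening): finger opening in m; the grip force is fixed at half the most; returns when the fingers have stopped.
- manip.hold(seconds).
- manip.ik(position, orientation): joint angles nearest the present ones, or None.
- cams.grab_frame(name): name is "side" or "top" or "wrist"; returns a dict with "pixels" (480x640x3 uint8, red, green, blue), "z_map" (480x640 float32, m along the optical axis (not along the pixel's ray), 0 where there is no reading), "fov_y" (degrees; the focal length in pixels is half the picture's height over the tangent of half this angle, whatever the lens; pixels are square), "cx", "cy" (the principal point, pixels), "R" (3x3) and "t" (3): a world point X has camera coordinates R X + t; the wrist camera has in their place "tool_from_camera" (4x4, takes a point from camera to tool coordinates, whose origin is the TCP and whose axes are the flange's). Camera axes: x right, y down, z forward; pixel columns grow to the right and rows downward; lengths in m; the calibration is good to about 2 mm. The wrist camera is an equidistant fisheye: a pixel r from the principal point sees the ray r / f radians off the axis. A picture is of the moment at which its call begins: read the wrist's pose just before it.
A pose or a line that the arm cannot do raises manip.PlanningError and nothing moves.
- manip.finish_job(): hands the job in; it is judged then, once.
Readings, each from a call of its own:
- status.get_time_s(): time.
- status.get_q(): joint angles.
- status.get_qd(): joint speeds.
- status.get_joint_torque(): joint torques, N m.
- status.get_eef_pos(): TCP position.
- status.get_tcp_rot(): TCP orientation.
- status.get_force(): force on the tool from outside, world axes, zero at the start.
- status.get_wrist_torque(): the same for the moment, N m.
- status.get_opening(): finger opening in m.
- status.get_finger_force(): force on a finger pad.
Only numpy, scipy, OpenCV 4.12 (cv2) and the standard library are available. Lean on these libraries where they do the work, as an engineer would, in place of code of your own. Each camera call takes 0.05 s, during which the arm holds its last target. There are 200 camera calls.

## Task

Take the ball-headed burnishing stake out of the wooden rack and lower it, without dropping it, shank first into the bench collet until its collar rests on the collet's top. Then push the handle of the collet's nut clockwise (seen from above) until it comes up against its stop and the jaws grip the shank, and let go of everything. Leave the other two stakes in the rack and the things around the work where they are.

Things in the scene. Friction and masses are not known exactly. Their poses are not given: they have to be found in the camera images.
- ball_stake: Stake with a ball head (24 mm steel ball, top at 72 mm). Steel shank 12 mm diameter, 50 mm long, last 5 mm tapered; above it a collar 34 mm diameter, 6 mm thick, then a wooden body 26 mm diameter from 6 to 46 mm over the origin (grip there). Origin: centre of collar underside; z up the axis. 150 g. Starts upright in any of the rack holes, collar on the rack top.
- cone_stake: Stake with a pointed cone head (24 mm wide, top at 74 mm). Steel shank 12 mm diameter, 50 mm long, last 5 mm tapered; above it a collar 34 mm diameter, 6 mm thick, then a wooden body 26 mm diameter from 6 to 46 mm over the origin (grip there). Origin: centre of collar underside; z up the axis. 150 g. Starts upright in any of the rack holes, collar on the rack top.
- flat_stake: Stake with a flat disc head (24 mm wide, top at 59 mm). Steel shank 12 mm diameter, 50 mm long, last 5 mm tapered; above it a collar 34 mm diameter, 6 mm thick, then a wooden body 26 mm diameter from 6 to 46 mm over the origin (grip there). Origin: centre of collar underside; z up the axis. 150 g. Starts upright in any of the rack holes, collar on the rack top.
- rack: Fixed block of light wood 60 x 190 x 62 mm (x, y, z) with a row of three vertical through holes of 15 mm diameter, 60 mm apart along its y axis, the middle one at its centre. Origin: centre of its underside. Yaw varies.
- collet: Fixed steel bench collet: round base 90 mm diameter, column 60 mm diameter, flat top 85 mm above the bench, turning nut 76 mm diameter round it at 54 to 76 mm. Origin: centre of the base's underside, on the bore's axis; z up. Yaw varies. The handle points, in the collet frame, at 180 degrees (counted from x towards y) minus the nut angle.
- collet_mouth (a point): Centre of the bore's mouth in the collet's flat top. The bore is 17 mm wide and 70 mm deep; in it three brass jaws, from 1.5 to 29.5 mm below the top, stand round a 16 mm wide passage when open (nut at 0); each moves in 2 mm per radian of the nut.
- nut (a joint): Angle of the nut in rad: 0 open, grows as it turns clockwise seen from above, stop at 1.5. Starts at 0 to 0.25, stays where it is left (friction 0.25 N m, 2 to 3 N at the handle). The jaws touch a 12 mm shank at about 1.0; from there it gets firmer; it grips properly from 1.3 to the stop; 12 N at the handle is plenty.
- handle_top (a point): Top centre of the nut handle's upright black post (18 mm diameter, from 56 to 123 mm above the bench, on the end of a level steel bar 12 mm thick whose axis is 65 mm high), 110 mm from the collet's axis. It goes round with the nut.
- jaw_1: Brass jaw 1 of three inside the collet, 10 x 8 x 28 mm, seen only from above in the bore. Origin: on the collet's axis at bench height when the nut is at 0, shifting by 2 mm per radian with the jaw.
- jaw_2: Brass jaw 2 of three inside the collet, 10 x 8 x 28 mm, seen only from above in the bore. Origin: on the collet's axis at bench height when the nut is at 0, shifting by 2 mm per radian with the jaw.
- jaw_3: Brass jaw 3 of three inside the collet, 10 x 8 x 28 mm, seen only from above in the bore. Origin: on the collet's axis at bench height when the nut is at 0, shifting by 2 mm per radian with the jaw.
- pigment_jar: Bystander: screw-cap pigment jar, 52 mm diameter, 52 mm high. Origin: centre of its underside.
- rib: Bystander: flat wooden kidney rib 43 x 110 x 7 mm. Origin: centre of its underside.
- tile: Bystander: glazed test tile 62 x 45 x 7 mm. Origin: centre of its underside.
- dropper: Bystander: round ceramic water dropper, 46 mm diameter, 38 mm high. Origin: centre of its underside.

How it is judged:
On the way, in this order (a step that is already met when the one before it is completed fails the run):
1. the ball-headed stake stands in the open collet, collar on its top (z of ball_stake in the frame of collet_mouth below 0.003 m and horizontal distance between ball_stake and collet_mouth below 0.004 m and angle between ball_stake's own z axis and vertical below 0.06 rad and value of joint nut below 0.6 rad), for 0.2 s.
2. the nut is turned until all three jaws grip the shank (z of ball_stake in the frame of collet_mouth below 0.003 m and horizontal distance between ball_stake and collet_mouth below 0.004 m and angle between ball_stake's own z axis and vertical below 0.06 rad and value of joint nut above 1.25 rad and contact force between each of jaw_1, jaw_2, jaw_3 and ball_stake above 1 N), for 0.2 s.
At the end, for the whole second after the job is handed in: Ball-headed stake upright (0.06 rad) in the collet, collar within 3 mm of its top and 4 mm of its axis; nut past 1.25 rad, each jaw pressing the shank with over 1 N; stake and nut at rest; the other two stakes upright in their holes, within 8 mm of their start (all of step 2 and distance of each of cone_stake, flat_stake from where it was at the start of the episode below 0.008 m and angle between each of cone_stake, flat_stake's own z axis and vertical below 0.15 rad and linear speed of ball_stake below 0.02 m/s and velocity of joint nut below 0.05 rad/s); the robot touches nothing.
It fails at once if the stake is dropped into the collet (over 0.6 m/s, a fall of about 18 mm) (distance between ball_stake and collet_mouth below 0.05 m and linear speed of ball_stake above 0.6 m/s).
It fails at once if another stake is pulled out of the rack (moved over 30 mm) (distance of any of cone_stake, flat_stake from where it was at the start of the episode above 0.03 m).
It fails at once if a bystander is moved more than 25 mm (distance of any of pigment_jar, rib, tile, dropper from where it was at the start of the episode above 0.025 m).
It also fails if it takes over 53 s, if anything falls off the work surface, if the arm or the gripper's body presses on something with over 40 N, if the wrist force passes 120 N, or if a joint passes its speed limit or range.

## Working session

There is one attempt and no reset: what is moved stays moved. The work goes in short steps, each a Python script; the robot and the scene stay as the last script left them, time stands still between calls to the robot, and variables do not carry over. Pictures are saved under pics/ and viewed, at most 10 in all, crops included, and the job is handed in when it is done.

```bash
mkdir -p pics; ls
python3 - <<'E'
from cell import manip, cams, status
import cv2,numpy as np,pickle
fs={}
for n in("side","top"):
    f=cams.grab_frame(n);fs[n]=f
    cv2.imwrite(f"pics/{n}0.png",f["pixels"][...,::-1])
    print(n,f["fov_y"],f["cx"],f["cy"],f["R"],f["t"])
    print("campos",-np.array(f["R"]).T@f["t"])
pickle.dump(fs,open("f0.pkl","wb"))
print(status.get_tcp_rot(),status.get_time_s())
E
```

```text
cell.py
pics
side 53.52269784389765 327.64959926888594 233.3896206312511 [[ 0.32916564  0.94417728 -0.01338861]
 [ 0.49073892 -0.18316402 -0.85183699]
 [-0.80673744  0.27382516 -0.52363583]] [-0.25314383 -0.12826927  1.38684825]
campos [ 1.26509538 -0.1642356   0.61354969]
top 57.0999638874684 312.81459792775667 242.21099890233882 [[-0.02247828 -0.99962056 -0.01592052]
 [-0.99583485  0.02379494 -0.08801564]
 [ 0.08836107  0.01387576 -0.99599186]] [0.13022741 0.48834898 0.90531155]
campos [0.40924792 0.10599588 0.94673857]
[-5.80772255e-05  1.92649817e-01  9.81267305e-01 -7.20969609e-04] 0.1
```

View pics/side0.png

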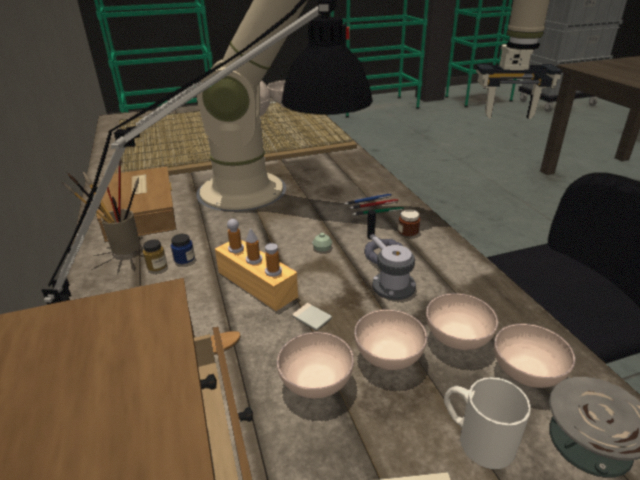

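View pics/top0.png

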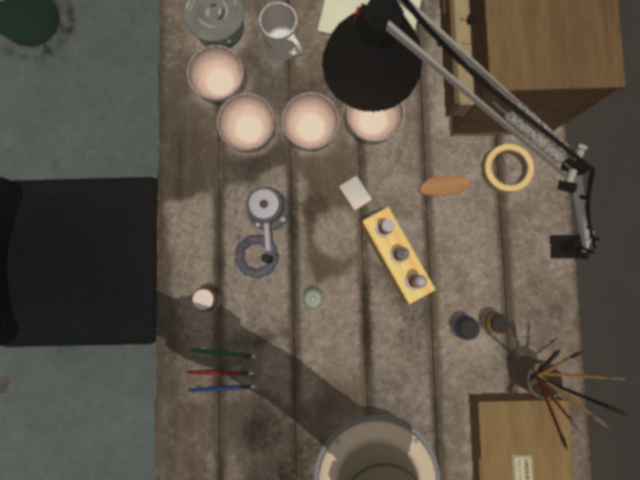

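The side view shows the stakes at about (234,235) ball, (252,247) cone and (272,260) flat. The collet is at (395,258). In the top view the ball stake is at (417,281), the collet at (264,205) and the handle post at (267,258).

```bash
cat > h.py <<'E'
import numpy as np,cv2,pickle
def ray(f,u,v):
    R=np.array(f["R"]);t=np.array(f["t"]);F=240/np.tan(np.radians(f["fov_y"])/2)
    d=np.stack([(np.asarray(u)-f["cx"])/F,(np.asarray(v)-f["cy"])/F,np.ones_like(np.asarray(u,float))],-1)
    return -R.T@t, d@R
def onplane(f,u,v,z):
    c,d=ray(f,u,v); return c+d*((z-c[2])/d[...,2])[...,None]
def cloud(f):
    v,u=np.mgrid[:480,:640]; c,d=ray(f,u.astype(float),v.astype(float))
    return c+d*f["z_map"][...,None]
def pix(f,X):
    F=240/np.tan(np.radians(f["fov_y"])/2); p=np.array(f["R"])@X+f["t"]; return f["cx"]+F*p[0]/p[2],f["cy"]+F*p[1]/p[2]
E
python3 - <<'E'
from h import *
fs=pickle.load(open("f0.pkl","rb"));T=fs["top"];S=fs["side"]
P=cloud(T)
for n,(u,v) in dict(ball=(417,281),cone=(401,254),flat=(386,227),collet=(258,197),post=(267,258),ring=(245,255),lamp=(370,60),lamp2=(440,70),lamp3=(520,130),penR=(240,353),dropper=(313,297),jar=(205,298),bowl=(375,120),bowl2=(310,120),tile=(355,193)).items():
    print(n,P[v,u].round(3))
hsv=cv2.cvtColor(T["pixels"],cv2.COLOR_RGB2HSV)
m=((hsv[...,0]>12)&(hsv[...,0]<30)&(hsv[...,1]>90)&(hsv[...,2]>120)).astype(np.uint8)
m[:200]=0;m[310:]=0;m[:,:355]=0;m[:,440:]=0
m=cv2.morphologyEx(m,cv2.MORPH_CLOSE,np.ones((15,15)))
v,u=np.nonzero(m)
q=onplane(T,u.astype(float),v.astype(float),.062)[:,:2]
print("rack rect",cv2.minAreaRect((q*1000).astype(np.float32)))
# height-cloud estimates
def reg(F,c,r,z0,z1):
    Q=cloud(F); k=(np.hypot(Q[...,0]-c[0],Q[...,1]-c[1])<r)&(Q[...,2]>z0)&(Q[...,2]<z1)&(F["z_map"]>0); return Q[k]
for F in(T,S):
    p=cloud(T)[197,258]
    a=reg(F,p,.07,.08,.091); print("collet top pts",len(a),a.mean(0),a.min(0),a.max(0))
    p=cloud(T)[258,267]; a=reg(F,p,.03,.108,.135);print("post",len(a),a.mean(0) if len(a) else 0)
    p=cloud(T)[281,417]; a=reg(F,p,.03,.11,.145);print("ball",len(a),a.mean(0),a.max(0))
A=cv2.resize(T["pixels"][175:315,225:445],None,fx=3.6,fy=3.6,interpolation=2)
B=cv2.resize(S["pixels"][205:310,210:430],None,fx=3.6,fy=3.6,interpolation=2)
cv2.imwrite("pics/z1.png",cv2.resize(np.vstack([A,B])[...,::-1],None,fx=.67,fy=.67))
E
```

```text
ball [ 0.406 -0.073  0.129]
cone [ 0.456 -0.046  0.127]
flat [ 0.508 -0.021  0.121]
collet [0.579 0.225 0.083]
post [0.455 0.204 0.125]
ring [ 0.469  0.267 -0.004]
lamp [0.642 0.047 0.497]
lamp2 [ 0.624 -0.023  0.507]
lamp3 [ 0.58  -0.132  0.44 ]
penR [0.263 0.278 0.004]
dropper [0.377 0.121 0.037]
jar [0.381 0.34  0.048]
bowl [ 0.757 -0.023  0.009]
bowl2 [0.761 0.119 0.01 ]
tile [0.597 0.026 0.006]
rack rect ((458.6022644042969, -51.924964904785156), (194.14247131347656, 64.3326187133789), 27.711957931518555)
collet top pts 637 [0.56461904 0.21478551 0.08372306] [0.53604741 0.18543081 0.08006126] [0.59488429 0.24336633 0.08956213]
post 71 [0.4547937  0.20767404 0.12105123]
ball 136 [ 0.40510751 -0.07775268  0.12860565] [ 0.41660073 -0.06804247  0.13672334]
collet top pts 416 [0.5685497  0.2145066  0.08367546] [0.53644804 0.18639125 0.08011676] [0.59617063 0.24476334 0.08645807]
post 73 [0.45930436 0.20748131 0.11678701]
ball 114 [ 0.41166913 -0.07890023  0.12478356] [ 0.4192038  -0.06694887  0.13413978]
```

View pics/z1.png

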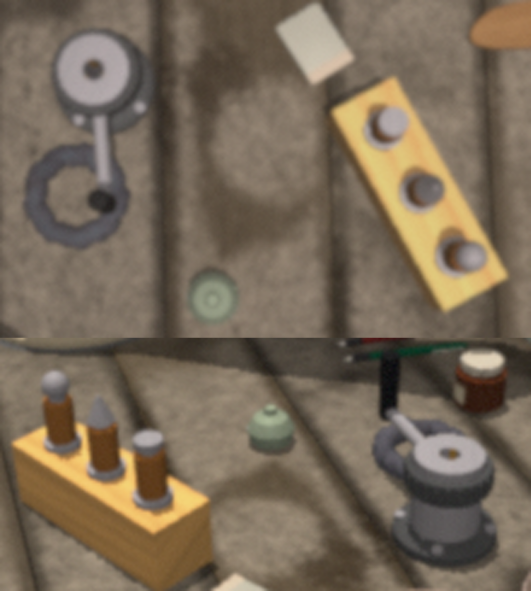

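The crops show the ball stake in the rack hole nearest the robot. The collet handle points at the robot, so clockwise takes the post toward +y. Next I check reach and lamp clearance.

```bash
cat >> h.py <<'E'
from scipy.spatial.transform import Rotation as Ro
def quat(y,tilt=(0,0)):
    """tool z down (plus horizontal lean 'tilt'), y along horizontal direction y"""
    z=np.array([tilt[0],tilt[1],-1.]);z/=np.linalg.norm(z)
    y=np.array([y[0],y[1],0.]);y-=z*(y@z);y/=np.linalg.norm(y)
    q=Ro.from_matrix(np.c_[np.cross(y,z),y,z]).as_quat(); return q[[3,0,1,2]]
E
python3 - <<'E'
from h import *
from cell import manip, cams, status
fs=pickle.load(open("f0.pkl","rb"))
for n in fs:
    Q=cloud(fs[n]);k=(Q[...,2]>.2)&(Q[...,0]>.3)&(Q[...,0]<.75)&(Q[...,1]>-.25)&(Q[...,1]<.4)&(fs[n]["z_map"]>0)
    a=Q[k]
    if len(a):
        print(n,len(a),a.min(0).round(2),a.max(0).round(2))
        for x in np.arange(.3,.75,.05):
            b=a[(a[:,0]>=x)&(a[:,0]<x+.05)]
            if len(b):print(round(x,2),b.min(0).round(2),b.max(0).round(2))
b=np.array([.4055,-.0792]);y=np.array([-.465,.885]);rad=b/np.linalg.norm(b)
for s in(1,-1):
  for tl in(0,.05,.1,.15):   # lean: fingers point back to the base
    q=quat(s*y,-tl*rad); z=Ro.from_quat(np.roll(q,-1)).as_matrix()[:,2]
    for h in(.092,.16,.25):
        j=manip.ik(np.r_[b,h]-.065*z,q); print(s,tl,h,None if j is None else np.round(j,2))
c=np.array([.5655,.2145])
for ang in range(0,180,30):
    q=quat((np.cos(np.radians(ang)),np.sin(np.radians(ang))));print(ang,[None if (j:=manip.ik(np.r_[c,h],q)) is None else np.round(j,2) for h in(.178,.32)])
E
```

```text
side 10682 [ 0.52 -0.25  0.23] [0.75 0.09 0.56]
0.5 [ 0.52 -0.25  0.33] [ 0.55 -0.21  0.4 ]
0.55 [ 0.55 -0.25  0.34] [ 0.6  -0.08  0.47]
0.6 [ 0.6  -0.16  0.42] [0.65 0.06 0.55]
0.65 [ 0.65 -0.05  0.43] [0.7  0.09 0.56]
0.7 [ 0.7  -0.25  0.23] [0.75 0.09 0.5 ]
top 14747 [ 0.52 -0.25  0.2 ] [0.75 0.1  0.57]
0.5 [ 0.52 -0.25  0.35] [ 0.55 -0.19  0.4 ]
0.55 [ 0.55 -0.25  0.37] [ 0.6  -0.07  0.47]
0.6 [ 0.6  -0.15  0.43] [0.65 0.09 0.56]
0.65 [ 0.65 -0.05  0.43] [0.7  0.1  0.57]
0.7 [ 0.7  -0.25  0.2 ] [0.75 0.08 0.49]
1 0 0.092 [ 0.2   0.52 -0.21  2.41  0.44  0.24  1.65]
1 0 0.16 [ 0.16  0.37 -0.13  2.36  0.12  0.42  1.98]
1 0 0.25 [-0.05  0.21  0.12  2.27 -0.04  0.67  2.16]
1 0.05 0.092 [ 0.23  0.53 -0.23  2.38  0.36  0.31  1.74]
1 0.05 0.16 [ 0.17  0.39 -0.15  2.32  0.11  0.48  1.99]
1 0.05 0.25 [-0.01  0.23  0.09  2.24 -0.04  0.73  2.16]
1 0.1 0.092 [ 0.24  0.54 -0.25  2.34  0.3   0.38  1.79]
1 0.1 0.16 [ 0.19  0.41 -0.17  2.29  0.1   0.55  2.  ]
1 0.1 0.25 [ 0.02  0.25  0.05  2.21 -0.04  0.79  2.15]
1 0.15 0.092 [ 0.26  0.56 -0.27  2.31  0.26  0.45  1.82]
1 0.15 0.16 [ 0.21  0.42 -0
[... 781 characters left out ...]
63,  0.22,  1.99, -0.24,  0.55, -0.22]), array([-0.7 ,  0.45,  0.35,  1.88, -0.2 ,  0.84, -0.24])]
30 [array([-0.53,  0.62,  0.11,  1.99, -0.12,  0.54,  0.19]), array([-0.61,  0.44,  0.22,  1.88, -0.13,  0.84,  0.2 ])]
60 [array([-0.46,  0.62,  0.  ,  1.98, -0.  ,  0.54,  0.59]), array([-0.52,  0.44,  0.09,  1.87, -0.05,  0.84,  0.64])]
90 [array([-0.38,  0.62, -0.11,  1.98,  0.12,  0.55,  1.  ]), array([-0.42,  0.44, -0.05,  1.86,  0.03,  0.84,  1.09])]
120 [array([-0.3 ,  0.62, -0.23,  1.97,  0.24,  0.57,  1.4 ]), array([-0.31,  0.44, -0.21,  1.86,  0.12,  0.85,  1.51])]
150 [array([-0.21,  0.64, -0.37,  1.97,  0.39,  0.6 ,  1.79]), array([-0.21,  0.46, -0.36,  1.85,  0.2 ,  0.87,  1.95])]
```

Run:
```python
from h import *
from cell import manip, cams, status
fs={}
y=np.array([.465,-.885]);q=quat(y)
for n,p in(("collet",[.5655,.2145,.30]),("ball",[.4055,-.0792,.27])):
    manip.reach(p,quat((.87,-.5)) if n=="collet" else q); pos,rot=status.get_eef_pos(),status.get_tcp_rot()
    f=cams.grab_frame("wrist");f["pos"]=pos;f["rot"]=rot;fs[n]=f
print(f["fov_y"],f["cx"],f["cy"],f["tool_from_camera"],status.get_time_s(),status.get_q(),status.get_eef_pos())
pickle.dump(fs,open("w0.pkl","wb"))
cv2.imwrite("pics/w0.png",cv2.resize(np.hstack([fs["collet"]["pixels"],fs["ball"]["pixels"]])[...,::-1],(800,300),interpolation=3))
```

```text
65.70646984690485 311.1214534640074 237.3757673453248 [[-2.23470696e-04 -9.66837251e-01 -2.55393188e-01  7.03088820e-02]
 [ 9.99999688e-01 -2.26237798e-05 -7.89359791e-04 -4.48271120e-04]
 [ 7.57404491e-04 -2.55393285e-01  9.66836954e-01 -8.27388533e-02]
 [ 0.00000000e+00  0.00000000e+00  0.00000000e+00  1.00000000e+00]] 3.425 [-0.42167742  0.33256122  0.62714126  2.340499   -0.36974776  0.55854869
 -0.58813779] [ 0.40673417 -0.07837962  0.27004733]
```

View pics/w0.png

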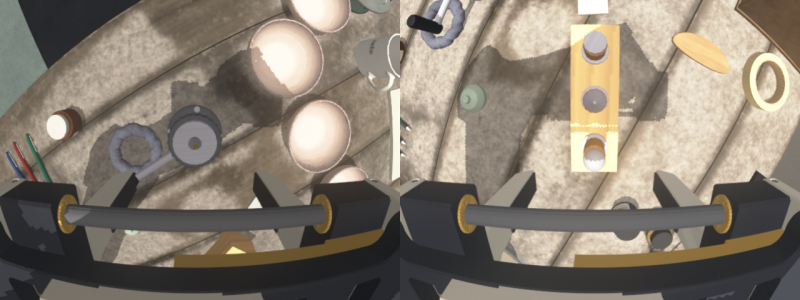

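Left image: bore at about (312,229) at full resolution. Right image: ball stake nearest the gripper at about (310,245).

```bash
cat >> h.py <<'E'
def wray(f,u,v):
    F=240/np.tan(np.radians(f["fov_y"])/2);a=(np.asarray(u,float)-f["cx"]);b=(np.asarray(v,float)-f["cy"]);r=np.hypot(a,b)+1e-9;th=r/F
    d=np.stack([np.sin(th)*a/r,np.sin(th)*b/r,np.cos(th)],-1)
    M=np.array(f["tool_from_camera"]);W=Ro.from_quat(np.roll(f["rot"],-1)).as_matrix()
    return W@M[:3,3]+f["pos"], d@M[:3,:3].T@W.T
def wplane(f,u,v,z):
    c,d=wray(f,u,v);return c+d*((z-c[2])/d[...,2])[...,None]
E
python3 - <<'E'
from h import *
fs=pickle.load(open("w0.pkl","rb"));f=fs["collet"]
g=cv2.cvtColor(f["pixels"],cv2.COLOR_RGB2GRAY)
w=g[205:255,285:340];print(w[::4,::3])
# bright steel top face (z .085): connected comp around the bore
A=cv2.resize(f["pixels"][160:300,240:380],(440,440),interpolation=2)
f2=fs["ball"];B=cv2.resize(f2["pixels"][200:290,260:350],(440,440),interpolation=2)
for F,u,v in((f,312,229),(f2,310,245)): print(wplane(F,u,v,.085))
D=f["z_map"];print("depth",D[229,300],D[235,330],f2["z_map"][243,310])
cv2.imwrite("pics/z2.png",np.hstack([A,B])[...,::-1][:, :])
cv2.imwrite("pics/z2.png",cv2.resize(np.hstack([A,B])[...,::-1],(800,400)))
E
```

```text
[[113 140 140 139 138 138 138 137 137 137 138 137 139 137 139 139 139 131
   94]
 [136 137 137 136 137 138 138 138 139 140 139 140 141 142 141 141 141 142
  139]
 [139 140 140 140 139 139 140 141 140 140 141 140 141 140 140 140 141 142
  141]
 [139 140 139 139 138 138 140 137 138 138 139 139 139 141 140 140 141 142
  143]
 [140 141 140 139 140 141 134  99  84  85  88 123 139 140 141 141 141 141
  142]
 [141 140 141 141 140 138 103  97  94  92  93  92 111 137 138 138 139 141
  141]
 [137 139 140 140 141 128  97  96  95  93  93  92  96 141 141 142 143 144
  143]
 [141 142 142 143 144 140  99  96  90  86  88  92 110 141 140 138 138 140
  139]
 [138 140 138 138 140 141 134 100  91  91  95 115 140 143 141 141 140 141
  140]
 [140 139 140 140 139 140 140 141 141 141 140 140 140 140 142 142 142 141
  142]
 [140 141 140 140 142 142 141 141 140 140 141 140 141 141 140 140 140 141
  140]
 [139 139 139 139 140 139 138 139 141 140 140 140 142 143 144 144 144 144
  128]
 [ 92 138 143 142 142 143 141 142 140 142 140 140 139 140 140 141 142 114
   78]]
[0.5647337  0.21551083 0.085     ]
[ 0.40055389 -0.08015393  0.085     ]
depth 0.30577028 0.3064163 0.23239239
```

View pics/z2.png

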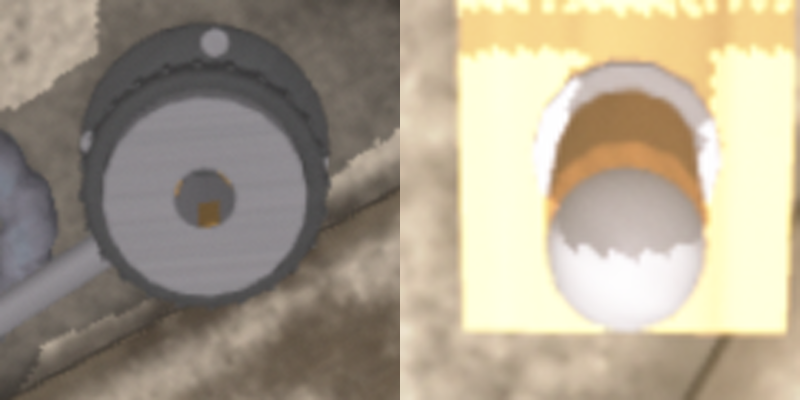

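Run:
```python
from h import *
from cell import manip, cams, status
fs=pickle.load(open("w0.pkl","rb"));f=fs["collet"]
g=cv2.cvtColor(f["pixels"],cv2.COLOR_RGB2GRAY)
m=np.zeros_like(g);m[215:245,297:330]=g[215:245,297:330]<118
v,u=np.nonzero(m);print("bore",u.mean(),v.mean(),wplane(f,u.mean(),v.mean(),.085))
b=wplane(fs["ball"],311.1,255.8,.122);print("ball",b)
print(status.get_eef_pos())
b=(b[:2]+[.4055,-.0792])/2
q=quat((.465,-.885))
manip.move_gripper(.06)
print(manip.movel(np.r_[b,.162],q,f_stop=15),status.get_eef_pos(),b)
manip.hold(.3);print(status.get_eef_pos(),status.get_force(),status.get_time_s())
manip.move_gripper(0);print(status.get_opening(),status.get_finger_force(),status.get_force(),status.get_eef_pos())
f=cams.grab_frame("side");cv2.imwrite("pics/s2.png",f["pixels"][...,::-1])
```

```text
bore 311.2349570200573 229.0 [0.56418672 0.21582304 0.085     ]
ball [ 0.40380783 -0.07938016  0.122     ]
[ 0.40673417 -0.07837962  0.27004733]
False [ 0.40473032 -0.07952097  0.16222471] [ 0.40465392 -0.07929008]
[ 0.40490336 -0.07912697  0.16247328] [-0.51197697 -0.07445951  0.44410676] 5.325
0.025681610002387768 30.000130534172058 [0.28078244 0.34936242 1.04389043] [ 0.40461578 -0.07928487  0.1619681 ]
```

Run:
```python
from h import *
from cell import manip, cams, status
q=quat((.465,-.885))
p=np.array(status.get_eef_pos())
print(manip.movel([p[0],p[1],.305],q,max_speed=.12,f_stop=25),status.get_opening())
c=[.5645,.2155]
manip.reach(np.r_[c,.31],quat((.87,-.5)))
manip.movel(np.r_[c,.245],max_speed=.15,f_stop=15)
manip.hold(.3)
print(status.get_eef_pos(),status.get_opening(),status.get_force(),status.get_time_s())
fs={}
for n in("side","wrist","top"):
    pos,rot=status.get_eef_pos(),status.get_tcp_rot();f=cams.grab_frame(n);f["pos"]=pos;f["rot"]=rot;fs[n]=f
pickle.dump(fs,open("w1.pkl","wb"))
A=cv2.resize(fs["side"]["pixels"][180:300,340:460],(400,400),interpolation=2)
B=cv2.resize(fs["wrist"]["pixels"][140:340,210:410],(400,400),interpolation=2)
cv2.imwrite("pics/z3.png",np.hstack([A,B])[...,::-1])
```

```text
False 0.025063109541321793
[0.56473684 0.21557549 0.24575794] 0.025477824326112352 [ 0.36079827  0.12250257 -2.17210342] 9.5167
```

View pics/z3.png

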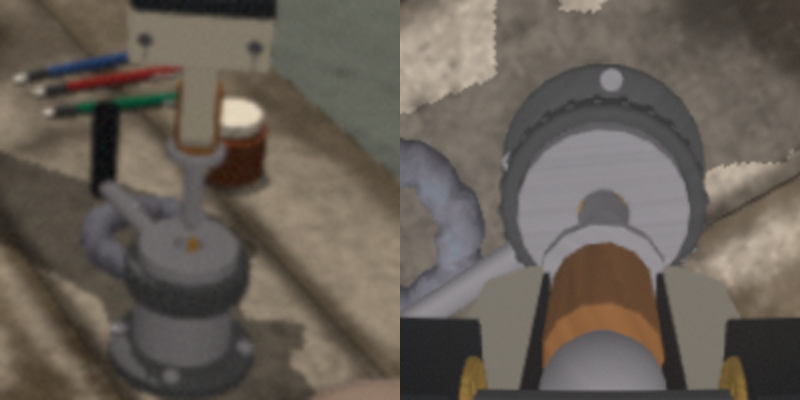

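The left crop (side) shows the shank tip around (192,225), with the bore around (189,243) just below it. The right crop (wrist) shows the collar and bore aligned along the closing axis. Next I quantify the offset along the side-image direction.

Run:
```python
from h import *
fs=pickle.load(open("w1.pkl","rb"));S=fs["side"];g=cv2.cvtColor(S["pixels"],cv2.COLOR_RGB2GRAY)
print("cols 378-417")
for v in range(224,262,2): print(v,*g[v,384:412])
print(pix(S,np.array([.5645,.2155,.085])),pix(S,np.array([.5645,.2155,.0957])),pix(S,np.array([.5645,.2155,.1457])))
o=np.array([.5645,.2155,.085]);print(np.array(pix(S,o+[.001,0,0]))-pix(S,o),np.array(pix(S,o+[0,.001,0]))-pix(S,o))
h=cv2.cvtColor(S["pixels"],cv2.COLOR_RGB2HSV)
S0=pickle.load(open("f0.pkl","rb"))["side"];g0=cv2.cvtColor(S0["pixels"],cv2.COLOR_RGB2GRAY)
print("before")
for v in range(244,264,1): print(v,*g0[v,384:412])
```

```text
cols 378-417
224 128 124 120 111 97 89 92 98 90 76 73 76 74 74 72 74 75 76 74 70 78 88 96 77 54 41 37 41
226 130 124 120 117 110 96 86 89 97 99 99 96 88 84 81 79 83 82 85 90 98 102 95 69 44 34 33 34
228 127 127 126 122 120 116 109 99 92 91 93 92 99 99 102 104 101 103 100 95 90 82 68 47 36 35 33 31
230 123 122 125 126 125 127 123 120 110 98 88 85 88 91 92 94 94 91 78 63 54 43 36 29 33 30 27 34
232 125 124 127 129 131 134 133 128 119 108 98 87 86 90 92 94 87 74 53 38 32 33 29 37 31 34 34 32
234 129 129 128 123 120 123 124 125 123 117 108 91 88 90 92 92 82 58 38 34 35 32 35 32 32 35 34 31
236 134 138 137 137 133 131 128 127 127 125 112 97 87 92 93 90 85 74 66 55 46 38 42 40 43 47 49 52
238 92 96 104 120 127 124 121 118 116 115 107 94 90 92 93 92 90 83 79 72 65 58 59 59 57 63 72 78
240 87 89 89 88 89 93 94 95 98 97 91 90 89 91 94 91 91 95 91 87 80 72 65 62 66 73 79 89
242 75 77 77 75 75 87 91 93 93 91 84 85 91 92 91 92 98 106 111 106 96 84 73 66 62 65 68 76
244 79 68 60 59 60 71 74 82 88 88 84 86 92 93 93 92 96 88 87 87 91 89 83 76 70 60 53 56
246 100 91 80 86 94 98 99 101 100 99 91 87 9
[... 2538 characters left out ...]
8 178 179 177 177 179 177 176 175 176 174 175 175 176 174 172 170 166 149 115 85
258 100 124 147 164 172 175 177 177 177 178 177 180 178 175 174 176 175 173 173 175 176 172 169 162 150 123 91 77
259 85 91 108 131 148 159 166 170 174 177 176 177 178 176 174 175 175 176 174 171 168 162 153 134 114 93 81 82
260 84 84 86 98 107 122 135 148 158 162 165 168 169 168 166 164 165 164 158 155 143 133 114 98 87 82 79 86
261 83 83 83 88 89 94 100 108 117 125 132 139 142 140 139 138 137 134 122 114 106 100 89 85 83 82 84 87
262 85 83 83 87 84 87 88 90 94 96 101 103 107 105 103 105 103 101 95 90 87 88 83 82 81 86 85 81
263 80 83 83 85 88 88 87 88 90 93 91 89 93 91 91 89 92 89 90 89 86 85 81 80 83 82 79 73
```

The offset measures about 0.3 mm along the side-image direction, so I insert with a force guard.

Run:
```python
from h import *
from cell import manip, cams, status
p=np.array([.5645,.2155,.2457])
for z,fs,sp in((.215,5,.03),(.178,6,.03)):
    s=manip.movel([p[0],p[1],z],max_speed=sp,f_stop=fs)
    print(s,status.get_eef_pos(),status.get_force(),status.get_opening(),status.get_time_s())
    if s: break
f=cams.grab_frame("side");cv2.imwrite("pics/z4.png",cv2.resize(f["pixels"][170:300,330:470],(560,520),interpolation=2)[...,::-1])
```

```text
False [0.5645769  0.21551552 0.21518233] [ 0.11515658  0.97152761 -1.61763575] 0.025350100258492828 10.8167
True [0.56440122 0.21550824 0.18469377] [ 0.33527869 -0.46698671  2.37668136] 0.02558927673135368 11.7417
```

View pics/z4.png

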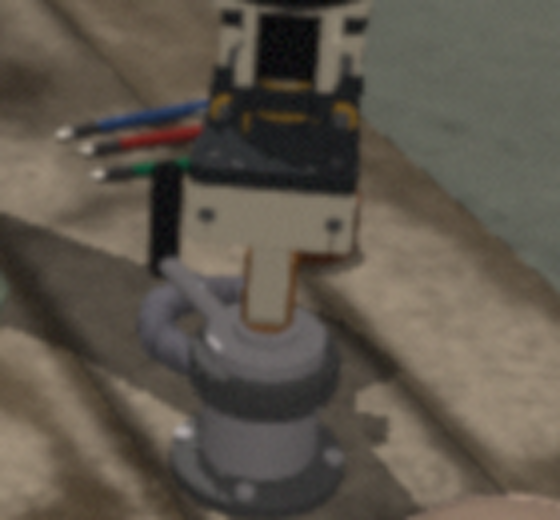

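Seated: the side view shows the collar down on the collet top, and the TCP height of 0.1847 matches the expected value. Next I release, then push the handle.

Run:
```python
from h import *
from cell import manip, cams, status
c=np.array([.5645,.2155])
manip.move_gripper(.06)
manip.movel([c[0],c[1],.27],max_speed=.2)
f=cams.grab_frame("wrist");f["pos"]=status.get_eef_pos();f["rot"]=status.get_tcp_rot()
manip.move_gripper(0)
phi0=np.arctan2(.2073-c[1],.4558-c[0])%(2*np.pi)
def pose(a,back,z=.174):
    r=np.array([np.cos(a),np.sin(a)]);cw=np.array([r[1],-r[0]])
    return np.r_[c+.110*r-back*cw,z],quat(-r),cw
p,q,cw=pose(phi0,.040)
manip.reach(np.r_[p[:2],.25],q)
manip.movel(p,q,max_speed=.15,f_stop=10)
manip.hold(.2);f0=np.array(status.get_force());print("down",status.get_eef_pos(),f0,status.get_time_s())
p,q,_=pose(phi0,.008)
s=manip.movel(p,q,max_speed=.03,f_stop=2)
e=np.array(status.get_eef_pos());print("touch",s,e,(pose(phi0,0)[0]-e)[:2]@cw,np.array(status.get_force())-f0,status.get_time_s())
```

```text
down [0.45823293 0.16756105 0.1748229 ] [ 0.35243032 -0.31584664 -0.01446072] 15.6083
touch True [0.45561593 0.19319094 0.17369332] 0.0140552349376338 [0.29193873 0.43115559 0.56322738] 16.4167
```

```bash
cat > push.py <<'E'
from h import *
from cell import manip, cams, status
import sys
c=np.array([.5645,.2155]);phi0=np.arctan2(.2073-c[1],.4558-c[0])%(2*np.pi)
f0=np.array([.35,-.3,0])
def pose(a,back,z=.174):
    r=np.array([np.cos(a),np.sin(a)]);cw=np.array([r[1],-r[0]])
    return np.r_[c+.110*r-back*cw,z],quat(-r),cw
a0,a1,lim=map(float,sys.argv[1:4])
for d in np.arange(a0,a1,.08):
    p,q,cw=pose(phi0-d,.015)
    s=manip.movel(p,q,max_speed=.06,f_stop=25)
    e=np.array(status.get_eef_pos());F=np.array(status.get_force())-f0;t=-F[:2]@cw
    print(round(d,2),s,"err",((p-e)*1000).round(1),"tan %.1f"%t,F.round(1),round(status.get_time_s(),1))
    if s or t>lim: break
E
python3 push.py .08 1.05 12
```

```text
0.08 False err [ 0.1 -0.2  0.2] tan -0.8 [-0.7  0.8  0.5] 16.7
0.16 False err [0. 0. 0.] tan -0.4 [-0.7  0.4  0.1] 17.0
0.24 False err [-0.   0.1  0. ] tan -0.8 [0.6 0.7 0.4] 17.3
0.32 False err [0.  0.1 0. ] tan -0.5 [-0.6  0.7  0.1] 17.6
0.4 False err [0.  0.1 0. ] tan -0.1 [-0.7  0.3  0.2] 17.9
0.48 False err [0.  0.1 0. ] tan -0.6 [-0.7  0.9  0.4] 18.2
0.56 False err [0.1 0.1 0. ] tan 0.2 [ 0.  -0.2  0.5] 18.5
0.64 False err [0.1 0.1 0. ] tan 0.1 [-0.7  0.3  0.6] 18.8
0.72 False err [0.  0.1 0. ] tan 0.3 [-0.9  0.2 -0.1] 19.1
0.8 False err [0.1 0.1 0. ] tan -0.6 [-0.1  0.9  0.8] 19.4
0.88 False err [0.1 0.1 0. ] tan 0.5 [ 0.  -0.7 -0.5] 19.7
0.96 False err [0.  0.2 0. ] tan -0.4 [ 0.3  0.3 -0.7] 20.0
1.04 False err [0.  0.1 0. ] tan -0.1 [0.  0.1 0. ] 20.3
```

Run:
```python
from h import *
from cell import manip, cams, status
f=cams.grab_frame("side");g=cams.grab_frame("top")
A=cv2.resize(f["pixels"][150:310,320:480],(400,400),interpolation=2);B=cv2.resize(g["pixels"][150:310,180:340],(400,400),interpolation=2)
cv2.imwrite("pics/z5.png",np.hstack([A,B])[...,::-1])
```

```text
(no output)
```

View pics/z5.png

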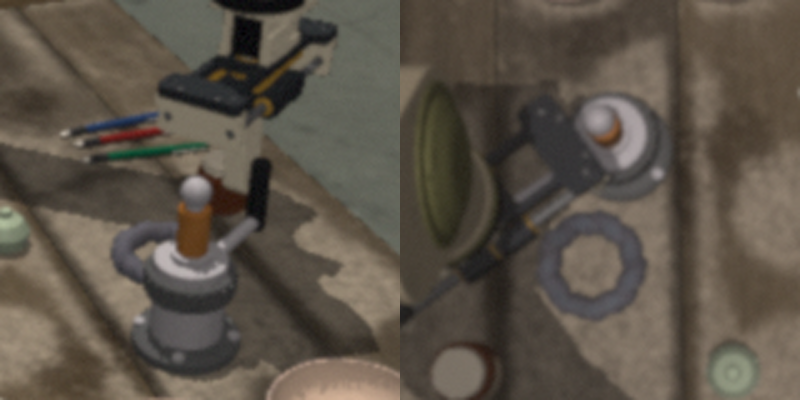

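It is working: the post is moving ahead of the closed fingers and the stake stands in the collet. I continue to the stop.

```bash
sed -i 's/,\.08):/,.03):/' push.py; python3 push.py 1.07 1.75 17
```

```text
1.07 False err [0.2 0.2 0. ] tan 1.2 [-1.3 -0.1  1.8] 20.7
1.1 False err [0.1 0.1 0. ] tan 2.4 [-2.  -1.3  1.3] 20.9
1.13 False err [ 0. -0.  0.] tan 2.0 [-1.4 -1.5  0. ] 21.2
1.16 False err [-0.  -0.   0.1] tan 1.3 [-1.1 -0.6  0. ] 21.4
1.19 False err [-0.  -0.1  0. ] tan 2.0 [-1.9 -0.6 -0.2] 21.7
1.22 False err [-0. -0.  0.] tan 2.9 [-2.6 -1.3 -1.2] 21.9
1.25 False err [-0.1 -0.   0. ] tan 2.4 [-2.3 -0.6 -1.1] 22.2
1.28 False err [-0.  -0.1  0. ] tan 2.4 [-2.2 -1.  -0.6] 22.4
1.31 False err [-0.1 -0.   0. ] tan 3.1 [-2.8 -1.4 -0.5] 22.7
1.34 False err [-0.  -0.1 -0. ] tan 2.6 [-2.5 -0.9  0.2] 22.9
1.37 False err [-0.  -0.1  0. ] tan 2.1 [-2.2 -0.1 -0.9] 23.2
1.4 False err [2.3 0.7 0.3] tan 11.3 [-10.9  -2.9   5.7] 23.4
1.43 False err [4.9 1.3 0.6] tan 21.1 [-20.3  -5.5  12.6] 23.7
```

The force rose sharply at about 1.39 rad of travel, which fits the stop if the nut started near 0.1. I back off and check.

Run:
```python
from h import *
from cell import manip, cams, status
c=np.array([.5645,.2155]);phi0=np.arctan2(.2073-c[1],.4558-c[0])%(2*np.pi)
a=phi0-1.40;r=np.array([np.cos(a),np.sin(a)]);cw=np.array([r[1],-r[0]])
p=np.r_[c+.11*r-.045*cw,.174]
manip.movel(p,max_speed=.08);manip.movel(p+[0,0,.13],max_speed=.2)
q=status.get_q();q[0]-=.5;manip.move_j(q)
print(status.get_force(),status.get_time_s())
T=cams.grab_frame("top");S=cams.grab_frame("side")
for F in(T,S):
    P=cloud(F);k=(P[...,2]>.108)&(P[...,2]<.135)&(abs(np.hypot(P[...,0]-c[0],P[...,1]-c[1])-.11)<.025)&(F["z_map"]>0)
    m=np.median(P[k],0);print(k.sum(),m,"turn",phi0-np.arctan2(m[1]-c[1],m[0]-c[0]))
    k=(P[...,2]>.135)&(P[...,2]<.17)&(np.hypot(P[...,0]-c[0],P[...,1]-c[1])<.03)&(F["z_map"]>0)
    print("ball",k.sum(),P[k].mean(0),P[k].max(0))
A=cv2.resize(S["pixels"][180:310,200:460],(800,400),interpolation=2);B=cv2.resize(T["pixels"][180:310,200:460],(800,400),interpolation=2)
cv2.imwrite("pics/z6.png",cv2.resize(np.vstack([A,B])[...,::-1],(600,600)))
```

```text
[-0.38986484 -0.11399123  0.6050104 ] 26.1417
78 [0.53713499 0.32008183 0.12119003] turn 1.3901672547844204
ball 133 [0.56352695 0.21397914 0.15166255] [0.57554551 0.22530537 0.15911674]
75 [0.54371497 0.31932153 0.11787184] turn 1.448503210284378
ball 119 [0.57078953 0.21296561 0.14807115] [0.57863819 0.22661498 0.15672321]
```

View pics/z6.png

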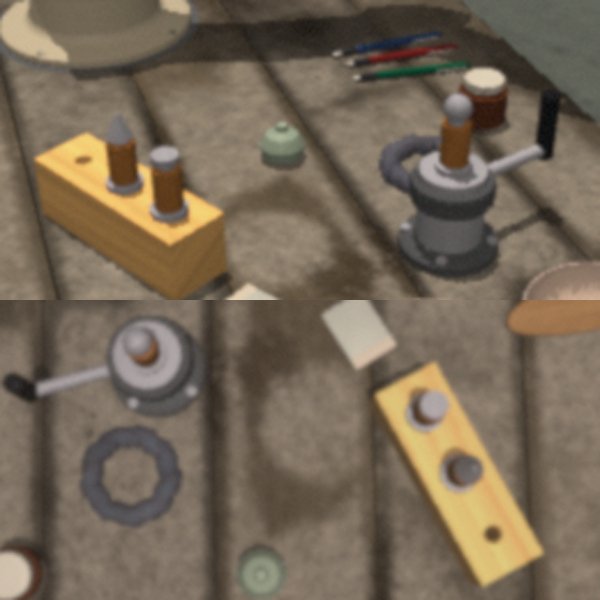

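The stake stands upright with its collar down, the handle is at its stop, the other two stakes are in place, and the arm is clear.

```bash
python3 -c "
from cell import manip, cams, status
print(manip.finish_job())"
```

```text
the job is handed in; nothing more can be done
None
```

I handed the job in at about 26 s: the ball stake is seated in the collet, the nut was pushed until it came up hard against what I took to be its stop (about 1.4 rad of travel), and the arm is clear; the jaws' grip force was not measured and no verdict came back.

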